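Set the status tags of a specimen hand-over board

ROBOT

A 7-joint arm with a two-finger parallel gripper is mounted at the origin on a cart in front of the work surface, level with it; the furniture and walls round the work are solid. World frame = base frame: x ahead of the robot, y to its left, z up, the work surface at z = 0. Lengths are in m, angles in rad, forces in N, time in s.
With the tool pointing down it reaches from about 0.425 to 0.875 m from the base axis. Payload 4.7 kg.
Tool frame: the origin (TCP) lies midway between the tips of the shut fingers; the grasp point (between the pads) lies 19 mm behind it; z points along the fingers, y is the line along which they close (so a half turn about z gives the same grasp; the last joint's range is limited). The gripper opens to 87 mm and grips with 3 to 60 N. Pads are 19 mm wide; open, the fingers measure 117 mm over their backs; the gripper's body (75 mm by 190 mm) begins 51 mm behind the grasp point.
Start: joints at [1.343, 0.321, -0.07, 1.45, 0.023, 1.371, -0.057], TCP at [0.156, -0.631, 0.223] pointing down, gripper open.
Joint ranges: [-2.86, 2.86], [-0.3, 2.09], [-1.38, 1.24], [0.06, 2.45], [-1.56, 4.7], [0.09, 2.05], [-2.69, 2.69]. Speed limits (rad/s): [2.57, 2.57, 3.14, 3.14, 3.14, 3.14, 3.14].

INTERFACE

Orientations are given as a rotation vector (axis times angle).
In Python, from bench import ctrl gives the robot as it stands. The module is installed in compiled form; this text tells all that it offers.
- The arm moves only by the shell command python3 -m handwheel 'ROWS' [FORCE]. ROWS is JSON, a list of rows, each a list of 7 numbers: the finger opening in m, from 0 to 0.087, then the shift along the tool's x, y, z in m, then the turn, a rotation vector about the tool's x, y, z in degrees. A call has 1 to 12 rows; each row shifts and turns the commanded pose from where the row before left it, along the tool's axes as they then stand; what a row does not reach is not made up. A row lasts 1/8 s, in which the tool goes at most 62.5 mm and 10.7 degrees, less where a joint would pass 70% of its speed; a pose out of reach is approached as far as the arm can. A call is refused whole if a number of a shift passes 0.0625 or a number of a turn 10.7, either way. A call with a gripper value outside its range is refused whole. The fingers move at their own pace and stop on an object; FORCE is the grip in N (left out, the last holds). Time passes only in rows, so rows that do not move let the fingers close. It gives the time, the measured TCP pose, the force, the opening and the grip force at its end, in the units of the state.
- ctrl.get_state(): the state, without advancing time (a new reading comes with each control period).
- ctrl.get_image(name): name is "scene" or "side" or "wrist"; returns (picture, depth): 400x640x3 uint8, blue, green, red; 400x640 float32, m along the optical axis (not along the pixel's ray), 0 where there is no reading.
- ctrl.camera_info(name): a dict with "intrinsics" (3x3 intrinsics, pixels), "R" (3x3) and "t" (3): a world point X has camera coordinates R X + t. Camera axes: x right, y down, z forward; pixel columns grow to the right and rows downward; lengths in m; the calibration is good to about 2 mm. A picture is of the moment at which its call begins: read the wrist's pose just before it. camera_info takes no time and is no camera call; for the wrist camera it gives the pose at the moment of the call.
- ctrl.close_job(): hands the job in; it is judged then, once.
The state is a dict: "time": time; "joint_positions": joint angles; "qd": joint speeds; "joint_torque": joint torques, N m; "position": TCP position; "tool_rot": TCP orientation; "ft_force": force on the tool from outside, world axes, zero at the start; "torque": the same for the moment, N m; "grip_width": opening from 0.0 (shut) to 1.0 (fully open); "grip_force": force on a finger pad.
Only numpy, scipy, OpenCV 4.12 (cv2) and the standard library are available. Lean on these libraries where they do the work, as an engineer would, in place of code of your own. Each camera call takes 0.05 s, during which the arm holds its last target. There are 200 camera calls.

TASK

Each specimen cup on the hand-over board stands behind a hinged tag that is green on one face and red on the other. With your fingertips, push over the tags that are wrong, so that the tags of the two full cups (red lid and blue lid) lie with the green face up and the tag of the empty cup (white lid) lies with the red face up. Only push the tags: leave the cups standing in their seats and the other things on the desk where they are, and end clear of everything.

Things in the scene. Friction and masses are not known exactly. Their poses are not given: they have to be found in the camera images.
- board: Fixed white hand-over board lying on the desk, 150 (x) x 325 (y) mm, top 8 mm above the desk, low aluminium rims at its front and back. Origin at the centre of its underside; its -x side faces the robot (turned 3 to 17 degrees to the left). It carries the three holders in a row along its y, 105 mm apart.
- holder_a: Fixed grey holder A, 136 (x) x 92 (y) mm, base 8 mm thick, standing on the board. Origin at the centre of its underside; x points away from the robot, y to the left. Its front half carries status tag A (hinge at x = -34 mm), its back half a round cup seat with an 8 mm high, 57 mm wide rim (centre at x = +37 mm). The three holders look alike and can stand in any order.
- pivot_a (a point): Middle of the hinge of tag A, 60 mm above the desk; the pin runs along the holder's x. The tag is a stiff 20 g leaf, 38 mm wide along x, 4 mm thick, 43 mm from hinge to free edge (a 7 mm bead); right (-y) face green, left (+y) face red. Steel cheeks 25 mm before and behind reach 6 mm above the hinge; stop pins reach 8 mm above it, 16 mm left and right.
- tag_a (a joint): Hinge angle of tag A, rad. 0 = upright; +0.70 = against its left stop, leaning left (+y), green face up; -0.70 = against its right stop, leaning right (-y), red face up. At a stop its free edge is 27 mm beside and 33 mm above the hinge. It turns easily and falls to the stop on whichever side of upright it is left. Pushed sideways on its outer side, 10 to 25 mm above the hinge, it tips over.
- holder_b: Fixed grey holder B, 136 (x) x 92 (y) mm, base 8 mm thick, standing on the board. Origin at the centre of its underside; x points away from the robot, y to the left. Its front half carries status tag B (hinge at x = -34 mm), its back half a round cup seat with an 8 mm high, 57 mm wide rim (centre at x = +37 mm). The three holders look alike and can stand in any order.
- pivot_b (a point): Middle of the hinge of tag B, 60 mm above the desk; the pin runs along the holder's x. The tag is a stiff 20 g leaf, 38 mm wide along x, 4 mm thick, 43 mm from hinge to free edge (a 7 mm bead); right (-y) face green, left (+y) face red. Steel cheeks 25 mm before and behind reach 6 mm above the hinge; stop pins reach 8 mm above it, 16 mm left and right.
- tag_b (a joint): Hinge angle of tag B, rad. 0 = upright; +0.70 = against its left stop, leaning left (+y), green face up; -0.70 = against its right stop, leaning right (-y), red face up. At a stop its free edge is 27 mm beside and 33 mm above the hinge. It turns easily and falls to the stop on whichever side of upright it is left. Pushed sideways on its outer side, 10 to 25 mm above the hinge, it tips over.
- holder_c: Fixed grey holder C, 136 (x) x 92 (y) mm, base 8 mm thick, standing on the board. Origin at the centre of its underside; x points away from the robot, y to the left. Its front half carries status tag C (hinge at x = -34 mm), its back half a round cup seat with an 8 mm high, 57 mm wide rim (centre at x = +37 mm). The three holders look alike and can stand in any order.
- pivot_c (a point): Middle of the hinge of tag C, 60 mm above the desk; the pin runs along the holder's x. The tag is a stiff 20 g leaf, 38 mm wide along x, 4 mm thick, 43 mm from hinge to free edge (a 7 mm bead); right (-y) face green, left (+y) face red. Steel cheeks 25 mm before and behind reach 6 mm above the hinge; stop pins reach 8 mm above it, 16 mm left and right.
- tag_c (a joint): Hinge angle of tag C, rad. 0 = upright; +0.70 = against its left stop, leaning left (+y), green face up; -0.70 = against its right stop, leaning right (-y), red face up. At a stop its free edge is 27 mm beside and 33 mm above the hinge. It turns easily and falls to the stop on whichever side of upright it is left. Pushed sideways on its outer side, 10 to 25 mm above the hinge, it tips over.
- seat_a (a point): Centre of the cup seat of holder A, on its floor, 9 mm above the holder's underside: tells which cup stands behind which tag.
- seat_b (a point): Centre of the cup seat of holder B, on its floor, 9 mm above the holder's underside: tells which cup stands behind which tag.
- seat_c (a point): Centre of the cup seat of holder C, on its floor, 9 mm above the holder's underside: tells which cup stands behind which tag.
- cup_redlid: Loose light clear specimen cup with a red lid, with a sample in it (full); 46 mm wide, 58 mm tall. Origin at the centre of its underside, z up. It stands in one of the seats, its lid's top 75 mm above the desk; it is to be left alone.
- cup_bluelid: Loose light clear specimen cup with a blue lid, with a sample in it (full); 46 mm wide, 58 mm tall. Origin at the centre of its underside, z up. It stands in one of the seats, its lid's top 75 mm above the desk; it is to be left alone.
- cup_whitelid: Loose light clear specimen cup with a white lid, EMPTY; 46 mm wide, 58 mm tall. Origin at the centre of its underside, z up. It stands in one of the seats, its lid's top 75 mm above the desk; it is to be left alone.
- marker: Loose marker pen lying on the desk at the back left, 141 mm long, 19 mm thick; a bystander.
- stapler: Loose black stapler on the desk to the right, 124 mm long, 41 mm high; a bystander.
- slide_mailer: Loose flat white slide mailer on the desk behind the board, 84 x 34 x 10 mm; a bystander.
- microscope: Fixed tall microscope to the right of the board; its eyepieces hang out towards the robot, so swing past it with the arm drawn in. Origin under its base.
- usb: Loose red USB stick on the desk to the right of the board, near its front edge, 52 x 18 x 8 mm; a bystander.

How it is judged:
By the outcome, as a careful person would: the job done as asked, in the order asked, and still so for the second after the job is handed in, with the robot touching nothing.
It also fails if it takes over 40 s, if anything falls off the work surface, if the arm or the gripper's body presses on something with over 40 N, if the wrist force passes 120 N, or if a joint passes its speed limit or range.

## Working session

There is one attempt and no reset: what is moved stays moved. The work goes in short steps, Python scripts to look and compute and a shell command to move; the robot and the scene stay as the last step left them, time stands still between calls to the robot, and variables do not carry over. Pictures are saved under pics/ and viewed, at most 10 in all, crops included, and the job is handed in when it is done.

```bash
mkdir -p pics
python3 - <<'E'
from bench import ctrl
import cv2,numpy as np
for n in("scene","side"):
    im,d=ctrl.get_image(n);cv2.imwrite(f"pics/{n}0.png",im);np.savez(f"{n}0.npz",im=im,d=d,**ctrl.camera_info(n))
    c=ctrl.camera_info(n);print(n,(-c["R"].T@c["t"]).round(3),c["R"].round(2).tolist())
s=ctrl.get_state();print({k:np.round(v,3).tolist() for k,v in s.items()})
E
```

```text
scene [-0.064  0.63   0.678] [[-0.71, -0.7, 0.02], [-0.4, 0.38, -0.84], [0.58, -0.61, -0.55]]
side [ 0.224 -0.403  0.88 ] [[0.73, -0.69, 0.01], [-0.58, -0.63, -0.51], [0.36, 0.37, -0.86]]
{'time': 0.1, 'joint_positions': [1.343, 0.322, -0.07, 1.452, 0.023, 1.371, -0.057], 'qd': [0.0, -0.003, 0.0, -0.001, 0.001, -0.002, -0.002], 'joint_torque': [0.0, -49.257, -0.406, -31.34, -0.064, 0.039, 0.0], 'position': [0.155, -0.631, 0.222], 'tool_rot': [-3.117, -0.379, 0.0], 'ft_force': [-0.049, -0.096, 0.991], 'torque': [0.025, -0.0, 0.029], 'grip_force': 0.0, 'grip_width': 0.995}
```

View pics/scene0.png

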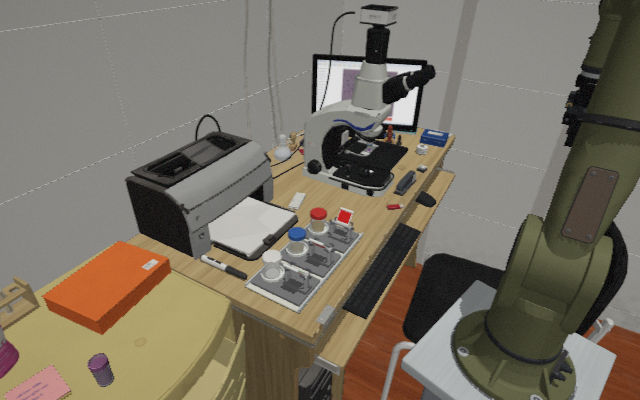

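View pics/side0.png

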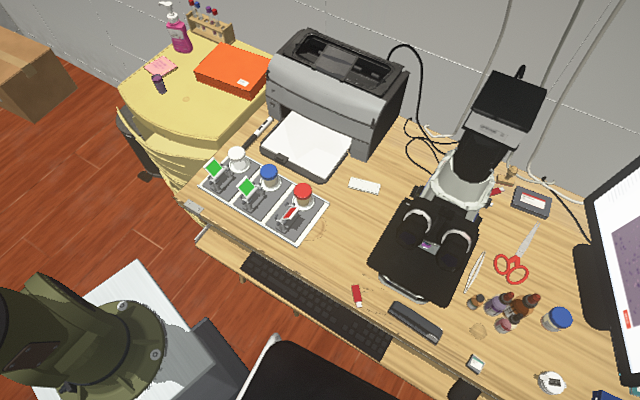

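The scene view shows white, blue and red lids at (272,258), (297,235) and (318,214), running left to right for the robot. The tag by the red lid at (344,216) shows red. In the side view the white and blue tags, at (213,167) and (247,187), show green. So the white and red tags are the wrong ones.

```bash
cat > loc.py <<'E'
import cv2,numpy as np
def ray(c,uv,z):
    K,R,t=c["intrinsics"],c["R"],c["t"];o=-R.T@t
    d=R.T@np.linalg.solve(K,[uv[0],uv[1],1]);return o+d*(z-o[2])/d[2]
def px(c,X):
    p=c["intrinsics"]@(c["R"]@X+c["t"]);return p[:2]/p[2]
def blobs(im,lo,hi,roi,amin=12):
    h=cv2.cvtColor(im,cv2.COLOR_BGR2HSV);m=cv2.inRange(h,lo,hi)
    k=np.zeros_like(m);x0,y0,x1,y1=roi;k[y0:y1,x0:x1]=m[y0:y1,x0:x1]
    n,l,s,c=cv2.connectedComponentsWithStats(k);return [(c[i].round(1),s[i].tolist()) for i in range(1,n) if s[i][4]>=amin]
E
python3 - <<'E'
from loc import *
D={n:np.load(n+"0.npz") for n in("scene","side")}
R={"scene":(240,200,370,310),"side":(195,140,335,250)}
for n,c in D.items():
    im=c["im"]
    for nm,lo,hi in(("red",(0,120,80),(8,255,255)),("blue",(100,120,50),(125,255,255)),("green",(45,100,60),(80,255,255))):
        for b in blobs(im,lo,hi,R[n]): print(n,nm,b[0],b[1],ray(c,b[0],.07).round(4))
    # back-project depth: points on lids tops z~.075
    K,Rr,t=c["intrinsics"],c["R"],c["t"]
    v,u=np.mgrid[:400,:640];d=c["d"]
    P=((np.stack([u,v,np.ones_like(u)],-1)@np.linalg.inv(K).T)*d[...,None]-t)@Rr
    x0,y0,x1,y1=R[n];P=P[y0:y1,x0:x1].reshape(-1,3);I=im[y0:y1,x0:x1].reshape(-1,3)
    q=P[(abs(P[:,2]-.075)<.006)]
    np.save(n+"_P.npy",np.hstack([P,I]))
    g=np.round(q[:,:2]/.02).astype(int);
    uu,cc=np.unique(g,axis=0,return_counts=True);print(n,[(a.tolist(),int(b)) for a,b in zip(uu*2,cc) if b>8])
x=cv2.resize(D["side"]["im"][140:250,190:340],None,fx=5,fy=5,interpolation=2)
cv2.imwrite("pics/sidecrop.png",x)
x=cv2.resize(D["scene"]["im"][195:310,240:370],None,fx=5,fy=5,interpolation=2)
cv2.imwrite("pics/scenecrop.png",x)
E
```

```text
scene red [318.1 213.3] [310, 207, 17, 13, 169] [ 0.5377 -0.0007  0.07  ]
scene red [344.  216.2] [338, 210, 13, 14, 121] [ 0.4809 -0.0409  0.07  ]
scene blue [296.6 233.6] [288, 227, 18, 14, 191] [0.5128 0.1006 0.07  ]
scene [([46, -4], 29), ([48, -4], 26), ([48, -2], 20), ([48, 18], 19), ([48, 20], 55), ([48, 22], 37), ([50, 8], 14), ([50, 10], 35), ([50, 12], 20), ([50, 18], 18), ([50, 20], 46), ([50, 22], 30), ([52, 0], 25), ([52, 8], 20), ([52, 10], 41), ([52, 12], 27), ([54, -2], 19), ([54, 0], 32), ([54, 2], 21), ([54, 10], 13), ([56, 0], 18)]
side red [302.4 190.8] [294, 183, 18, 17, 244] [ 0.5411 -0.0059  0.07  ]
side red [289.2 212.3] [284, 208, 12, 10, 47] [ 0.4778 -0.0297  0.07  ]
side blue [268.3 170.7] [261, 164, 16, 15, 181] [0.5177 0.0981 0.07  ]
side green [213.4 167.4] [206, 160, 16, 16, 140] [0.4215 0.2012 0.07  ]
side green [246.1 186.7] [239, 179, 15, 17, 138] [0.4468 0.0979 0.07  ]
side [([40, 18], 14), ([40, 20], 11), ([42, 8], 12), ([42, 18], 17), ([42, 20], 30), ([44, 8], 36), ([44, 10], 17), ([44, 20], 16), ([46, -4], 15), ([46, 8], 10), ([46, 10], 18), ([48, -2], 10), ([48, 18], 38), ([48, 20], 52), ([48, 22], 16), ([50, 8], 31), ([50, 10], 46), ([50, 18], 33), ([50, 20], 42), ([50, 22], 14), ([52, -2], 24), ([52, 0], 32), ([52, 8], 47), ([52, 10], 45), ([52, 12], 18), ([54, -2], 57), ([54, 0], 56), ([54, 2], 16), ([54, 10], 14), ([56, -2], 17), ([56, 0], 26)]
```

View pics/sidecrop.png

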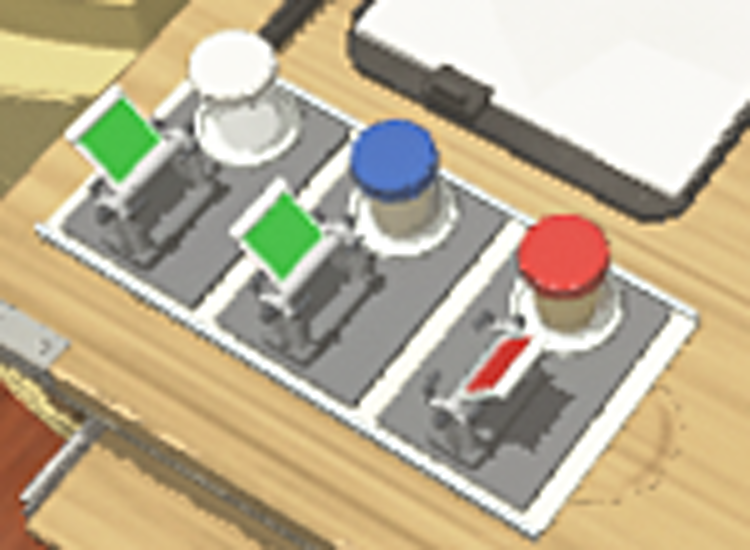

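View pics/scenecrop.png

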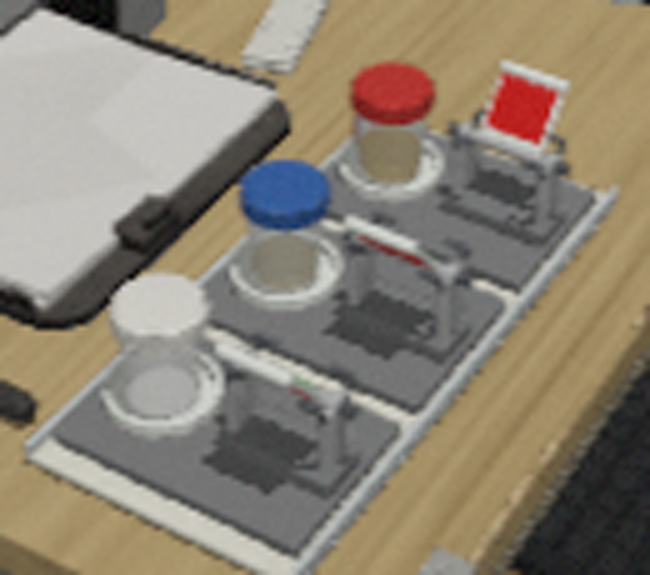

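Confirmed. White and red have to be tipped and blue is already right. Next: board pose, hinge positions, and how far the microscope sticks out.

Run:
```python
from loc import *
from scipy.spatial.transform import Rotation as Ro
from scipy.optimize import least_squares
D={n:np.load(n+"0.npz") for n in("scene","side")}
# lid colour blobs + tag blobs; fit board yaw & blue-seat position by rays
L={"scene":{0:(296.6,233.6),-1:(318.1,213.3)},"side":{0:(268.3,170.7),-1:(302.4,190.8)}}
T={"scene":{(-1,-1):(344,216.2)},"side":{(1,1):(213.4,167.4),(0,1):(246.1,186.7)}}
def res(p):
    x=np.array([np.cos(p[2]),np.sin(p[2]),0]);y=np.array([-x[1],x[0],0]);b=np.array([p[0],p[1],0]);z=np.array([0,0,1.]);r=[]
    for n in L:
        for k,uv in L[n].items(): r+=list(px(D[n],b+y*.105*k+z*.070)-uv)
        for (k,s),uv in T[n].items(): r+=list(px(D[n],b-.071*x+y*(.105*k+s*.0147)+z*.0785)-uv)
    return np.array(r)
f=least_squares(res,[.515,.1,.22]);p=f.x;print(p.round(4),np.degrees(p[2]).round(1),f.fun.round(1))
x=np.array([np.cos(p[2]),np.sin(p[2])]);y=np.array([-x[1],x[0]])
for k,n in((1,"white"),(0,"blue"),(-1,"red")):print(n,(p[:2]-.071*x+.105*k*y).round(4))
from bench import ctrl
s=ctrl.get_state();print(Ro.from_rotvec(s["tool_rot"]).as_matrix().round(3).tolist())
for n,c in D.items():
    K,R,t=c["intrinsics"],c["R"],c["t"];v,u=np.mgrid[:400,:640];d=c["d"]
    P=((np.stack([u,v,np.ones_like(u)],-1)@np.linalg.inv(K).T)*d[...,None]-t)@R;P=P[d>0]
    P=P[(P[:,0]>.25)&(P[:,0]<.9)&(P[:,1]>-.75)&(P[:,1]<.5)]
    for z0,z1 in((.1,.2),(.2,.3),(.3,.4),(.4,.6)):
        q=P[(P[:,2]>z0)&(P[:,2]<z1)]
        for y0 in np.arange(-.7,.1,.1):
            w=q[(q[:,1]>y0)&(q[:,1]<y0+.1)]
            if len(w)>5:print(n,z0,"y%.1f"%y0,len(w),"xmin",np.percentile(w[:,0],2).round(3),"ymax",w[:,1].max().round(3))
```

```text
[0.5164 0.0974 0.2395] 13.7 [-0.  -1.2  0.1 -1.1  0.4 -1.  -0.2  0.5 -0.3 -0.4 -0.6 -0.4 -0.7 -0.4]
white [0.4225 0.1825]
blue [0.4474 0.0805]
red [ 0.4723 -0.0215]
[[0.971, 0.239, -0.0], [0.239, -0.971, 0.002], [-0.0, -0.002, -1.0]]
scene 0.1 y-0.6 32 xmin 0.675 ymax -0.521
scene 0.1 y-0.5 63 xmin 0.539 ymax -0.401
scene 0.1 y-0.4 751 xmin 0.52 ymax -0.3
scene 0.1 y-0.3 2179 xmin 0.513 ymax -0.203
scene 0.1 y-0.1 171 xmin 0.754 ymax -0.0
scene 0.1 y-0.0 1407 xmin 0.722 ymax 0.1
scene 0.2 y-0.7 77 xmin 0.823 ymax -0.681
scene 0.2 y-0.4 189 xmin 0.562 ymax -0.3
scene 0.2 y-0.3 1765 xmin 0.573 ymax -0.208
scene 0.3 y-0.7 31 xmin 0.818 ymax -0.679
scene 0.3 y-0.4 570 xmin 0.463 ymax -0.3
scene 0.3 y-0.3 1620 xmin 0.486 ymax -0.255
scene 0.4 y-0.4 389 xmin 0.476 ymax -0.3
scene 0.4 y-0.3 1249 xmin 0.588 ymax -0.263
side 0.1 y-0.7 454 xmin 0.823 ymax -0.638
side 0.1 y-0.6 143 xmin 0.649 ymax -0.5
side 0.1 y-0.5 407 xmin 0.537 ymax -0.4
side 0.1 y-0.4 2348 xmin 0.516 ymax -0.3
side 0.1 y-0.3 1459 xmin 0.502 ymax -0.206
side 0.1 y-0.1 658 xmin 0.752 ymax -0.0
side 0.1 y-0.0 2611 xmin 0.723 ymax 0.1
side 0.2 y-0.4 29 xmin 0.589 ymax -0.315
side 0.2 y-0.3 126 xmin 0.618 ymax -0.214
side 0.3 y-0.4 4478 xmin 0.465 ymax -0.3
side 0.3 y-0.3 968 xmin 0.503 ymax -0.259
side 0.4 y-0.4 4934 xmin 0.477 ymax -0.3
side 0.4 y-0.3 1727 xmin 0.585 ymax -0.266
```

The tool axes already line up with the board, 13.8° against 13.7°. First I'll shut the fingers, turn the gripper tangential and draw the arm in. Then I'll swing past the microscope.

```bash
python3 -m handwheel '[[0,0,0,0,0,0,10.7],[0,0,0,0,0,0,10.7],[0,0,0,0,0,0,10.7],[0,0,0,0,0,0,10.7],[0,-0.0355,-0.039,0,0,0,0],[0,-0.0355,-0.039,0,0,0,0],[0,-0.0355,-0.039,0,0,0,0],[0,-0.0355,-0.039,0,0,0,0],[0,0,0,0,0,0,0]]'; python3 -c "
from bench import ctrl;print(ctrl.get_state()['joint_positions'])"
```

```text
time: 1.23
position: [0.106, -0.4228, 0.2222]
tool_rot: [-3.041, 0.785, 0.001]
ft_force: [0.3, -0.5, -0.1]
grip_width: 0.062
grip_force: 0.0
[ 1.26320243e+00 -1.34915820e-01  8.51386633e-04  1.94614578e+00
  1.59948465e-04  1.33139310e+00 -8.11729106e-01]
```

```bash
python3 -m handwheel '[[0,0.031,-0.041,0,0,0,0],[0,0.031,-0.041,0,0,0,0],[0,0.031,-0.041,0,0,0,0],[0,0.0145,-0.046,0,0,0,0],[0,0.0145,-0.046,0,0,0,0],[0,0.0145,-0.046,0,0,0,0],[0,-0.003,-0.056,0,0,0,0],[0,-0.003,-0.056,0,0,0,0],[0,-0.003,-0.056,0,0,0,0],[0,0,0,0,0,0,0]]'; python3 -c "
from bench import ctrl;print(ctrl.get_state()['joint_positions'])"
```

```text
time: 2.48
position: [0.4287, -0.1078, 0.2229]
tool_rot: [-3.044, 0.771, -0.002]
ft_force: [-0.1, -0.8, -0.6]
grip_width: 0.003
grip_force: 0.0
[ 0.84286034 -0.12389835 -0.59861878  1.91566415 -0.07368155  1.32768382
 -1.80159278]
```

```bash
python3 -m handwheel '[[0,0,0,0,0,0,-10.7],[0,0,0,0,0,0,-10.7],[0,0,0,0,0,0,-10.7],[0,0,0,0,0,0,-10.7],[0,0.031,-0.009,0,0,0,0],[0,0.031,-0.009,0,0,0,0],[0,0,0,0.04,0,0,0],[0,0,0,0.04,0,0,0],[0,0,0,0,0,0,0]]'
cat > st.py <<'E'
from bench import ctrl
import numpy as np
s=ctrl.get_state();a=s["tool_rot"];p=np.array(s["position"])
from scipy.spatial.transform import Rotation as Ro
T=Ro.from_rotvec(a).as_matrix()
for n,h in(("white",(.4225,.1825,.06)),("red",(.4723,-.0215,.06))):print(n,"hinge rel. TCP, tool axes mm",(T.T@(np.array(h)-p)*1e3).round(1))
print(T.round(3).tolist(),np.round(s["joint_positions"],2))
E
python3 st.py
```

```text
time: 3.6
position: [0.4798, -0.0804, 0.1397]
tool_rot: [-3.116, -0.377, 0.009]
ft_force: [0.1, -0.9, 0.5]
grip_width: 0.006
grip_force: 0.0
white hinge rel. TCP, tool axes mm [   7.5 -268.6   80.7]
red hinge rel. TCP, tool axes mm [  7.2 -58.6  79.9]
[[0.971, 0.239, -0.006], [0.239, -0.971, 0.003], [-0.005, -0.004, -1.0]] [ 0.73  0.07 -0.63  1.93  0.04  1.16 -1.25]
```

```bash
python3 -m handwheel '[[0,0.007,0,0.03,0,0,0],[0,0,0,0.03,0,0,0],[0,0,0,0,0,0,0]]'
python3 - <<'E'
from bench import ctrl
import cv2
im,_=ctrl.get_image("side");cv2.imwrite("pics/s1.png",cv2.resize(im[120:270,190:390],None,fx=4,fy=4,interpolation=2))
E
```

```text
time: 3.98
position: [0.4882, -0.0787, 0.0822]
tool_rot: [-3.118, -0.378, 0.003]
ft_force: [-1.0, 0.9, 0.1]
grip_width: 0.004
grip_force: 0.0
```

View pics/s1.png

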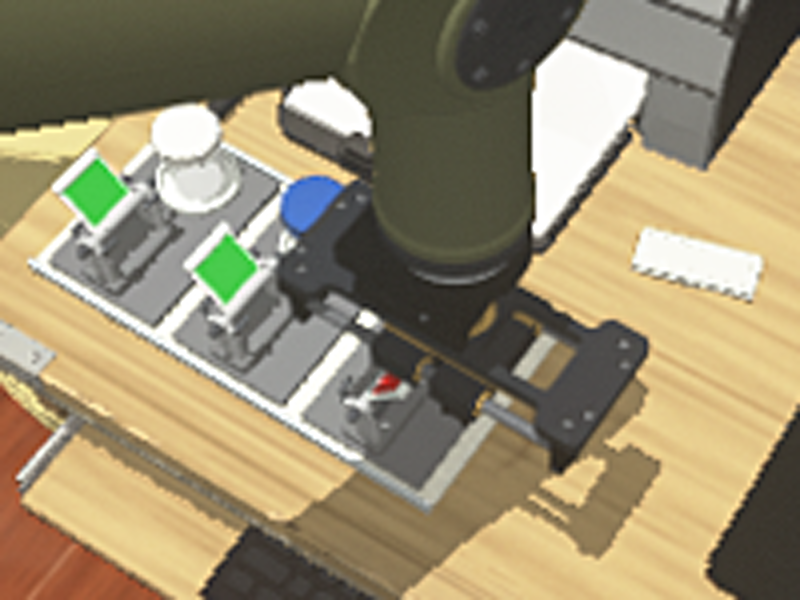

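The shut fingers stand to the right of the red-up tag, which is at crop (385,385), so I push left.

```bash
python3 -m handwheel '[[0,0,-0.01,0,0,0,0],[0,0,-0.009,0,0,0,0],[0,0,-0.008,0,0,0,0],[0,0,-0.008,0,0,0,0],[0,0,-0.008,0,0,0,0],[0,0,-0.008,0,0,0,0],[0,0,-0.003,0,0,0,0],[0,0,0,0,0,0,0]]'; python3 st.py; python3 -m handwheel '[[0,0,0.015,0,0,0,0],[0,0,0.025,0,0,0,0],[0,0,0.01,-0.05,0,0,0],[0,0,0,-0.05,0,0,0],[0,0,0,0,0,0,0]]';  python3 st.py
```

```text
time: 5.03
position: [0.4758, -0.0256, 0.0825]
tool_rot: [3.118, 0.379, -0.0]
ft_force: [0.2, -0.7, 0.1]
grip_width: 0.005
grip_force: 0.0
white hinge rel. TCP, tool axes mm [  -1.8 -214.8   22.5]
red hinge rel. TCP, tool axes mm [-2.4 -4.8 22.5]
[[0.971, 0.24, -0.0], [0.24, -0.971, -0.0], [-0.0, 0.0, -1.0]] [ 0.65  0.12 -0.68  2.01  0.09  1.04 -1.4 ]
time: 5.65
position: [0.4909, -0.0764, 0.1867]
tool_rot: [3.115, 0.375, 0.012]
ft_force: [-0.3, 0.9, -0.8]
grip_width: 0.003
grip_force: 0.0
white hinge rel. TCP, tool axes mm [  -5.9 -268.3  125.4]
red hinge rel. TCP, tool axes mm [ -5.9 -58.3 126.4]
[[0.971, 0.237, 0.008], [0.237, -0.971, -0.003], [0.007, 0.005, -1.0]] [ 0.73  0.04 -0.64  1.86  0.03  1.24 -1.25]
```

```bash
python3 -m handwheel '[[0,-0.001,-0.054,0,0,0,0],[0,-0.001,-0.054,0,0,0,0],[0,-0.001,-0.054,0,0,0,0],[0,-0.001,-0.054,0,0,0,0],[0,-0.001,-0.054,0,0,0,0],[0,-0.001,-0.056,0,0,0,0],[0,0,0,0,0,0,0],[0,0,0,0,0,0,0]]';  python3 st.py
python3 - <<'E'
from bench import ctrl
import cv2
im,_=ctrl.get_image("side");cv2.imwrite("pics/s2.png",cv2.resize(im[120:270,190:390],None,fx=4,fy=4,interpolation=2))
E
```

```text
time: 6.65
position: [0.4042, 0.2395, 0.1818]
tool_rot: [3.118, 0.378, -0.002]
ft_force: [0.9, -0.7, 0.1]
grip_width: 0.004
grip_force: 0.0
white hinge rel. TCP, tool axes mm [  4.4  59.7 121.8]
red hinge rel. TCP, tool axes mm [  4.  269.7 121.9]
[[0.971, 0.239, -0.001], [0.239, -0.971, -0.001], [-0.001, 0.001, -1.0]] [ 0.43 -0.01 -1.    1.91 -0.01  1.24 -1.9 ]
```

View pics/s2.png

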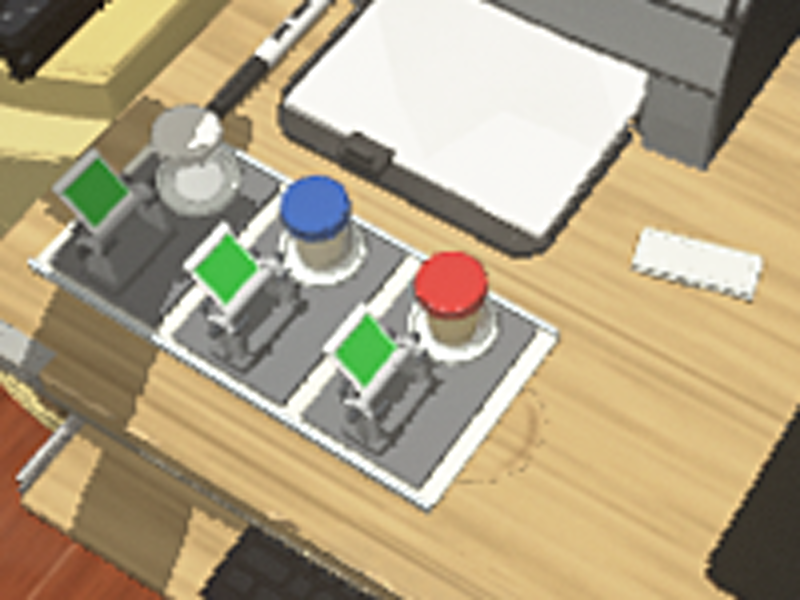

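The red lid's tag now shows green at (365,350), and the white one, still green at (95,190), is left. I go down on its left side and push right.

```bash
python3 -m handwheel '[[0,0.004,0,0.05,0,0,0],[0,0,0,0.05,0,0,0],[0,0,0,0,0,0,0],[0,0,0,0,0,0,0]]'; python3 st.py
```

```text
time: 7.2
position: [0.409, 0.2415, 0.0838]
tool_rot: [-3.118, -0.377, -0.002]
ft_force: [-0.1, -0.7, -0.2]
grip_width: 0.005
grip_force: 0.0
white hinge rel. TCP, tool axes mm [-0.9 60.6 23.8]
red hinge rel. TCP, tool axes mm [ -1.1 270.6  23.7]
[[0.971, 0.238, 0.001], [0.238, -0.971, 0.001], [0.001, -0.0, -1.0]] [ 0.37  0.17 -1.01  2.01  0.17  1.05 -2.05]
```

```bash
python3 -m handwheel '[[0,0,0.01,0.003,0,0,0],[0,0,0.01,0,0,0,0],[0,0,0.008,0,0,0,0],[0,0,0.008,0,0,0,0],[0,0,0.008,0,0,0,0],[0,0,0.008,0,0,0,0],[0,0,0.004,0,0,0,0],[0,0,0,0,0,0,0]]'; python3 st.py; python3 -m handwheel '[[0,0,-0.015,0,0,0,0],[0,0,-0.025,0,0,0,0],[0,0,-0.01,-0.05,0,0,0],[0,0,0,-0.05,0,0,0],[0,0,0,-0.03,0,0,0],[0,0,0,0,0,0,0],[0,0,0,0,0,0,0]]'
python3 - <<'E'
from bench import ctrl
import cv2
im,_=ctrl.get_image("side");cv2.imwrite("pics/s3.png",cv2.resize(im[120:270,190:390],None,fx=4,fy=4,interpolation=2))
E
```

```text
time: 8.2
position: [0.4212, 0.1871, 0.0795]
tool_rot: [3.119, 0.378, -0.0]
ft_force: [0.1, 0.3, -0.1]
grip_width: 0.006
grip_force: 0.0
white hinge rel. TCP, tool axes mm [ 0.1  4.8 19.5]
red hinge rel. TCP, tool axes mm [-2.000e-01  2.148e+02  1.950e+01]
[[0.971, 0.239, -0.0], [0.239, -0.971, -0.0], [-0.0, 0.0, -1.0]] [ 0.47  0.13 -0.98  2.04  0.12  1.03 -1.9 ]
time: 9.07
position: [0.4086, 0.2357, 0.2086]
tool_rot: [3.118, 0.379, -0.002]
ft_force: [-0.9, 0.0, -1.2]
grip_width: 0.004
grip_force: 0.0
```

View pics/s3.png

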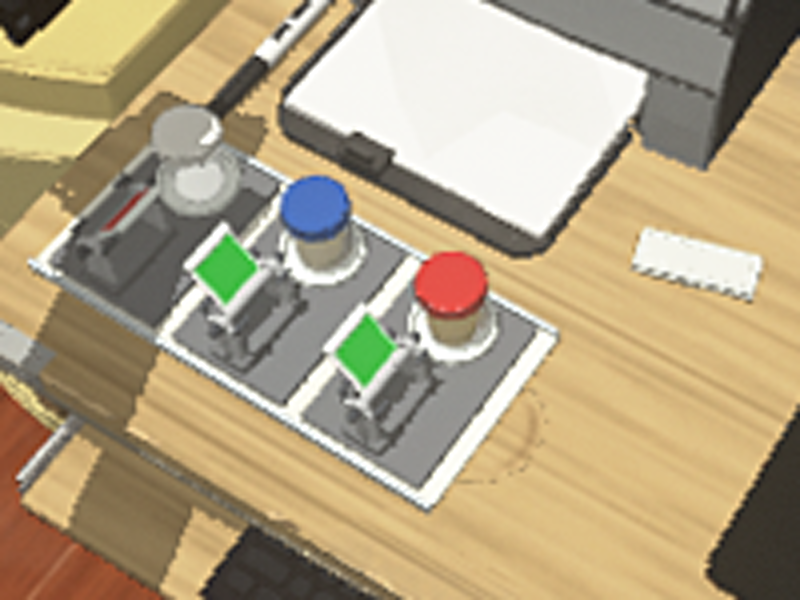

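The white lid's tag now leans right with red up at (128,210), and the blue and red tags show green. The cups are still standing and the arm is 0.2 m up, clear of everything.

```bash
python3 -c "
from bench import ctrl;print(ctrl.close_job())"
```

```text
the job is handed in; nothing more can be done
None
```

The job is handed in: the red-lid and blue-lid tags lie green up, the white-lid tag lies red up, the cups stand in their seats, and the arm finished clear at about 9 s.

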